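Seat the draw plate in its spring-clip bracket

TASK

Take the steel draw plate with the two blue ears out of the wooden rack and slide its ears down into the slots of the green bench bracket, past the brass spring clips, until its underside sits flat on the bracket's aluminium bed. Press gently: stop as soon as it is felt to reach the bed, let go and leave it there, and do not disturb the other things on the bench.

Things in the scene. Friction and masses are not known exactly. Their poses are not given: they have to be found in the camera images.
- plate_mid (a point): centre (half-way up) of the loose steel draw plate, about 0.2 kg: upright, 6 mm thick (its x), 70 wide (its y), 55 tall (its z), with small dark holes. At each side a blue ear sticks out 12 mm (94 over both), 6 mm thick, 8 to 28 mm above the underside. Alike on both faces: either way round will do. Grip across its thickness, in the middle of its upper half, with 40 N or so
- plate_foot (a point): centre of the draw plate's underside, 27.5 mm below plate_mid, same axes. At the start it stands in one of the rack's two troughs, 8 mm above the table
- rack: fixed wooden rack 125 x 120 mm, origin at the centre of its underside; two troughs along its y, at its x = -37.5 and +37.5 mm, each 8 mm wide, floor 8 mm and rim 23 mm above the table. One holds the draw plate, the other the gauge
- bracket: fixed green bench bracket, base 110 (its x) x 140 (its y) x 8 mm, origin at the centre of its underside. Two posts at y = +-39 to +-56 mm, 68 mm tall, each with an upright slot open at the top and towards the other post, ending at y = +-50 mm. The plate goes in upright, its thickness along the bracket's x. The 78 mm between the posts are free for fingers
- slots_top (a point): mouth of the slots: on the bracket's middle (x = 0, y = 0), 66 mm above its underside; axes of the bracket. The slots' top 10 to 14 mm flare outwards, so the ears find their way in when the plate's middle is within about 3 mm of this point sideways
- clips (a point): bracket's middle, 37 mm up. In each slot a rigid wall has its face at bracket x = +4.5 mm; opposite, a brass spring leaf with its face at x = -0.5 mm yields up to 5 mm to -x. The leaves grip the ears from about 58 mm above the table down: pushing past them takes up to 15 N at first (more if held off-centre), then 1 to 12 N of drag, different each time, and they hold the plate where it is left
- bed_line (a point): point on the bracket's middle, 33 mm above its underside: the highest that the bed's top can lie. The bed is a small flat aluminium table (24 x 60 mm) between the posts, level and rigid, centred below this point; its screw is fixed at another height each time, top 11 to 33 mm above the work surface, not given: feel for it, as a steep rise over the clips' drag. Over 25 N on it spoils it
- gauge: loose copper plate without ears, 6 x 70 x 45 mm, standing in the rack's other trough; origin under its centre. Not to be disturbed
- mallet: loose rawhide mallet lying, head 44 mm across and 75 mm long at its origin, handle 200 mm to its -x. Not to be disturbed
- bench_block: loose steel block 90 x 90 x 22 mm, origin under its centre. Not to be disturbed
- punch: loose dark steel punch lying along its x, 90 mm long, 10 mm thick, origin under its middle. Not to be disturbed
- jar: loose glass jar, 52 mm across, 70 mm tall, blue cap, origin under its centre. Not to be disturbed
- dish: loose white dish 90 mm across, 25 mm tall, origin under its centre. Not to be disturbed
- mandrel: loose ring mandrel lying along its x, 230 mm long, 26 mm thick, dark wooden handle to -x, origin under its middle. Not to be disturbed

How it is judged (in metres and radians):
On the way, in this order (a step that is already met when the one before it is completed fails the run):
1. the draw plate is lifted clear of the rack (height (world z) of plate_foot above 0.05 m), for 0.1 s.
2. its ears are in the bracket's slots (z of plate_foot in the frame of slots_top below -0.016 m and horizontal distance between plate_foot and bracket below 0.006 m and angle between the x axis of plate_mid and the x axis of bracket, either way round below 0.12 rad), for 0.1 s.
At the end, for the whole second after the job is handed in: The draw plate's ears are in both slots and its underside lies flat on the bed: the middle of the underside within 1.5 mm of the bed's height and within 6 mm of the bed's middle sideways, upright within 0.04 rad and square to the bracket within 0.12 rad, released (z of plate_foot in the frame of bed below 0.0015 m and horizontal distance between plate_foot and bed_line below 0.006 m and angle between plate_mid's own z axis and vertical below 0.04 rad and angle between the x axis of plate_mid and the x axis of bracket, either way round below 0.12 rad and contact force between the fingers and anything else below 0.1 N); the robot touches nothing.
It fails at once if the draw plate presses on the bed with more than 25 N (contact force between plate and bed above 25 N).
It fails at once if another thing on the bench is moved more than 30 mm (distance of any of gauge, mallet, bench_block, punch, jar, dish, mandrel from where it was at the start of the episode above 0.03 m).
It also fails if it takes over 70 s, if anything falls off the work surface, if the arm or the gripper's body presses on something with over 40 N, if the wrist force passes 120 N, or if a joint passes its speed limit or range.

ROBOT

A 7-joint arm with a two-finger parallel gripper is mounted at the origin on the work surface. World frame = base frame: x ahead of the robot, y to its left, z up, the work surface at z = 0. Lengths are in m, angles in degrees, forces in N, time in s.
With the tool pointing down it reaches from about 0.4 to 0.85 m from the base axis. Payload 6.9 kg.
Tool frame: the origin (TCP) lies on the centre line of the jaws, within the pads' length; the fingertips stand 19 mm ahead of it and the grasp point (between the pads) is the TCP; z points along the fingers, y is the line along which they close (so a half turn about z gives the same grasp; the last joint's range is limited). The gripper opens to 85 mm and grips with 20 to 120 N. Pads are 22 mm wide; open, the fingers measure 114 mm over their backs; the gripper's body (76 mm by 85 mm) begins 54 mm behind the grasp point. The pads swing forward as they close: fully open they stand 13 mm farther back than shut.
Start: joints at [-60.705, 29.078, -13.613, 85.955, 7.202, 65.827, -8.869], TCP at [0.247, 0.574, 0.25] pointing down, gripper open.
Joint ranges: [-176.47, 176.47], [-13.61, 117.27], [-81.72, 77.17], [0.22, 143.17], [-87.28, 267.28], [10, 112.55], [-165.47, 165.47]. Speed limits (degrees/s): [136.94, 136.94, 180, 180, 180, 180, 180].

INTERFACE

Orientations are given as a 3x3 rotation matrix whose columns are the frame's x, y, z axes.
In Python, from plant import ctrl gives the robot as it stands.
- The arm moves only by the tool send_rows, never from a script. Its argument "rows" is a list that holds one entry, the list of rows, each a list of 7 numbers: the turn, a rotation vector about the tool's x, y, z in rad, then the shift along the tool's x, y, z in cm, then the opening, from 0 (shut) to 1 (fully open). In form: [[[ax, ay, az, dx, dy, dz, grip], ...]]. A call has 1 to 20 rows; each row shifts and turns the commanded pose from where the row before left it, along the tool's axes as they then stand; what a row does not reach is not made up. A row lasts 1/12 s, in which the tool goes at most 41.7 mm and 7.16 degrees, less where a joint would pass 70% of its speed; a pose out of reach is approached as far as the arm can. A call with a gripper value outside its range is refused whole. The fingers move at their own pace and stop on an object; the grip force is fixed at half the most. Time passes only in rows, so rows that do not move let the fingers close. It gives the time, the measured TCP pose, the force, the opening and the grip force at its end, in the units of the state.
- ctrl.get_obs(): the state, without advancing time (a new reading comes with each control period).
- ctrl.snapshot(name): name is "side" or "top" or "wrist"; returns a dict with "pixels" (480x640x3 uint8, blue, green, red), "fov_y" (degrees; the focal length in pixels is half the picture's height over the tangent of half this angle, whatever the lens; pixels are square), "cx", "cy" (the principal point, pixels), "R" (3x3) and "t" (3): a world point X has camera coordinates R X + t; the wrist camera has in their place "hand_eye" (4x4, takes a point from camera to tool coordinates, whose origin is the TCP and whose axes are the flange's). Camera axes: x right, y down, z forward; pixel columns grow to the right and rows downward; lengths in m; the calibration is good to about 2 mm. A picture is of the moment at which its call begins: read the wrist's pose just before it. There is no depth.
- ctrl.finish_job(): hands the job in; it is judged then, once.
Trained networks look in a picture, given as the dict that the camera call returned (one of the last four; its "shot" number tells which), for a name from the list of things; names that differ only in an ending like _2 or _b are one class to them, and where a whole thing is asked for, a point or a joint stands for the part that bears it (a point fixed in the world has none). Each returns a list of dicts, best first, with "score" (0 to 1); they miss things now and then, are a little off and sometimes report something else, mostly with a low value. They report only what shows in the picture. A call takes as long as a camera call.
- ctrl.look_for(thing, picture): "pixel" ([column, row] in pixels, amid what is visible of it).
- ctrl.silhouettes(thing, picture): "pixels" (480x640 bool, what is visible of it) and "pixel" ([column, row] in pixels, amid what is visible of it).
The state is a dict: "t": time; "joint_positions": joint angles; "joint_velocities": joint speeds; "joint_torque": joint torques, N m; "ee_pos": TCP position; "ee_rot": TCP orientation; "force": force on the tool from outside, world axes, zero at the start; "torque": the same for the moment, N m; "grip_width": finger opening in m; "grasp_force": force on a finger pad.
Only numpy, scipy, OpenCV 4.12 (cv2) and the standard library are available. Lean on these libraries where they do the work, as an engineer would, in place of code of your own. Each camera call takes 0.05 s, during which the arm holds its last target. There are 200 camera calls.

## Working session

There is one attempt and no reset: what is moved stays moved. The work goes in short steps, Python scripts to look and compute and a tool call to move; the robot and the scene stay as the last step left them, time stands still between calls to the robot, and variables do not carry over. Pictures are saved under pics/ and viewed, at most 10 in all, crops included, and the job is handed in when it is done.

Besides the shell and the picture viewer there is one more tool, called after "Emit:" in YAML: its name, and indented under it one key for each argument. send_rows: Moves the arm, as the interface text tells. Its arguments: {"type":"object","properties":{"rows":{"type":"array","items":{"type":"array","items":{"type":"array","items":{"type":"number"}}}}},"required":["rows"]}

```bash
ls; mkdir -p pics; python3 - <<'E'
from plant import ctrl
import cv2,numpy as np
o=ctrl.get_obs();print({k:np.round(v,3).tolist() for k,v in o.items()})
for n in ['top','side']:
    s=ctrl.snapshot(n);cv2.imwrite(f'pics/{n}.png',s['pixels']);print(n,s['fov_y'],s['cx'],s['cy'],np.round(s['R'],4).tolist(),np.round(s['t'],4).tolist())
    for th in ['plate_mid','rack','bracket','gauge']:
        print(th,[(np.round(r['pixel'],1).tolist(),round(r['score'],2)) for r in ctrl.look_for(th,s)][:2])
E
```

```text
pics
{'t': 0.0, 'joint_positions': [-60.706, 29.126, -13.609, 86.009, 7.203, 65.827, -8.868], 'joint_velocities': [0.032, -0.084, -0.037, -0.004, -0.073, 0.047, 0.033], 'joint_torque': [-0.001, -62.06, -2.187, -24.965, 0.013, 0.012, -0.0], 'ee_pos': [0.247, 0.574, 0.249], 'ee_rot': [[-0.919, 0.395, -0.001], [0.395, 0.919, -0.002], [-0.0, -0.002, -1.0]], 'force': [-0.253, -0.353, -0.243], 'torque': [-0.013, 0.033, 0.023], 'grasp_force': 0.0, 'grip_width': 0.085}
top 49.51396267058259 329.2626864241913 240.03026133322393 [[0.0113, -0.9999, -0.0001], [-0.9899, -0.0112, -0.141], [0.141, 0.0017, -0.99]] [-0.0039, 0.6538, 1.3397]
plate_mid [([271.7, 291.4], 0.6)]
rack [([389.8, 298.8], 0.81), ([272.6, 289.2], 0.73)]
bracket [([269.2, 289.6], 0.96)]
gauge [([385.8, 284.7], 0.64)]
side 48.934818985663256 322.24905834789615 246.44246379544776 [[0.766, -0.6425, 0.0183], [-0.3651, -0.4584, -0.8103], [0.529, 0.614, -0.5857]] [-0.483, 0.318, 0.8839]
plate_mid [([317.1, 346.4], 0.79), ([249.8, 264.7], 0.64)]
rack [([321.2, 360.9], 0.66)]
bracket [([250.0, 264.0], 0.94)]
gauge [([335.2, 329.2], 0.95)]
```

View pics/top.png

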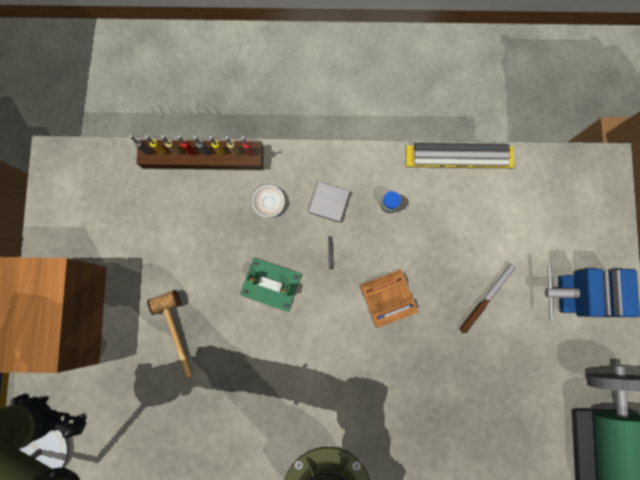

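View pics/side.png

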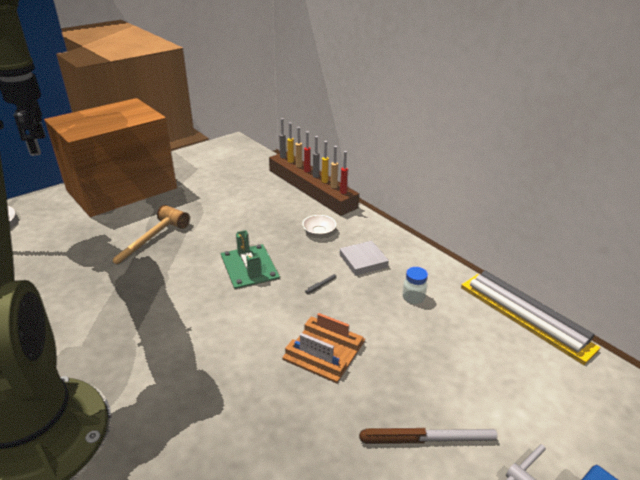

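The top view shows the plate in the rack's near trough (~395,311), the gauge in the far one (~386,285) and the bracket at ~(270,284). The side view agrees: plate ~(317,346), gauge ~(333,326). Next come rough positions.

```bash
cat > h.py <<'E'
from plant import ctrl
import cv2,numpy as np
def cam(s,o=None):
    f=240/np.tan(np.radians(s['fov_y'])/2)
    if 'R' in s: return f,s['cx'],s['cy'],np.array(s['R']),np.array(s['t'])
    H=np.array(s['hand_eye']);Rw=np.array(o['ee_rot'])@H[:3,:3];p=np.array(o['ee_pos'])+np.array(o['ee_rot'])@H[:3,3]
    return f,s['cx'],s['cy'],Rw.T,-Rw.T@p
def ray(c,px,z):
    f,cx,cy,R,t=c; px=np.atleast_2d(px)
    d=np.c_[(px[:,0]-cx)/f,(px[:,1]-cy)/f,np.ones(len(px))]@R; C=-R.T@t
    return C+d*((z-C[2])/d[:,2])[:,None]
def proj(c,X):
    f,cx,cy,R,t=c; q=np.atleast_2d(X)@R.T+t
    return q[:,:2]/q[:,2:]*f+[cx,cy]
E
python3 - <<'E'
from h import *
o=ctrl.get_obs();w=ctrl.snapshot('wrist');print(np.round(w['hand_eye'],4).tolist(),w['fov_y'],w['cx'],w['cy'])
s=ctrl.snapshot('top');c=cam(s)
for n,px,z in [('plate',(395,311),.05),('gauge',(386,285),.05),('bracket',(270,284),.01),('rack',(389,299),.015)]:print(n,ray(c,px,z).round(3))
for n,z in [('bracket',.008),('rack',.023)]:
    m=ctrl.silhouettes(n,s)[0]['pixels'].astype(np.uint8)
    r=cv2.minAreaRect(cv2.findNonZero(m));b=ray(c,cv2.boxPoints(r),z);print(n,r,b.mean(0).round(3),[(np.linalg.norm(b[i+1]-b[i]).round(3),np.degrees(np.arctan2(*(b[i+1]-b[i])[1::-1])).round(1)) for i in range(2)])
print(ray(c,[[377,318],[414,304]],.036))
E
```

```text
[[0.0001, -0.9493, -0.3144, 0.0803], [1.0, 0.0002, -0.0004, -0.0008], [0.0004, -0.3144, 0.9493, -0.1223], [0.0, 0.0, 0.0, 1.0]] 64.38259727765697 320.29853043144743 241.42519101744472
plate [[ 0.468 -0.17   0.05 ]]
gauge [[ 0.536 -0.147  0.05 ]]
bracket [[0.537 0.162 0.01 ]]
rack [[ 0.5   -0.158  0.015]]
bracket ((270.81298828125, 284.8787536621094), (52.54054641723633, 40.864864349365234), 18.924644470214844) [0.535 0.16  0.008] [(np.float64(0.11), np.float64(-17.1)), (np.float64(0.144), np.float64(-108.2))]
rack ((388.4554748535156, 298.945556640625), (47.21388626098633, 46.27939224243164), 69.14553833007812) [ 0.501 -0.156  0.023] [(np.float64(0.125), np.float64(-68.6)), (np.float64(0.125), np.float64(-159.5))]
[[ 0.44975766 -0.12421112  0.036     ]
 [ 0.48737442 -0.22183368  0.036     ]]
```

Emit:
send_rows:
  rows:
    - [[0,0,0.114,0,0,0,1],[0,0,0.114,0,0,0,1],[0,0,0.114,0,0,0,1],[0,0,0.114,0,0,0,1],[0,0,0.114,0,0,0,1],[0,0,0.114,0,0,0,1],[0,0,0.114,0,0,0,1],[0,0,0,-3.7,0.95,0,1],[0,0,0,-3.7,0.95,0,1],[0,0,0,-3.7,0.95,0,1],[0,0,0,-3.7,0.95,0,1],[0,0,0,-3.7,0.95,0,1],[0,0,0,-3.7,0.95,0,1],[0,0,0,-3.7,0.95,0,1],[0,0,0,-3.7,0.95,0,1],[0,0,0,-3.7,0.95,0,1],[0,0,0,-3.7,0.95,0,1],[0,0,0,-3.7,0.95,0,1],[0,0,0,-3.7,0.95,0,1],[0,0,0,-3.7,0.95,0,1]]

```text
t: 2.37
ee_pos: [0.5354, 0.1679, 0.2506]
ee_rot: [[-0.359, 0.933, 0.001], [0.933, 0.359, 0.0], [0.0, 0.001, -1.0]]
force: [0.1, -0.0, -0.1]
grip_width: 0.0857
grasp_force: 0.0
```

Emit:
send_rows:
  rows:
    - [[0,0,0,0,0,0,1],[0,0,0,0,0,0,1],[0,0,0,0,0,0,1]]

```text
t: 2.62
ee_pos: [0.5343, 0.17, 0.2502]
ee_rot: [[-0.359, 0.933, -0.001], [0.933, 0.359, 0.001], [0.001, -0.0, -1.0]]
force: [0.2, 0.6, -0.4]
grip_width: 0.0856
grasp_force: 0.0
```

```bash
python3 - <<'E'
from h import *
o=ctrl.get_obs();w=ctrl.snapshot('wrist');cv2.imwrite('pics/w1.png',w['pixels']);c=cam(w,o)
np.savez('w1.npz',pos=o['ee_pos'],rot=o['ee_rot'])
print(np.round(o['ee_pos'],4),np.round(o['ee_rot'],4).tolist(),np.round(o['joint_positions'],1))
m=ctrl.silhouettes('bracket',w)
for r in m[:1]:
    q=cv2.minAreaRect(cv2.findNonZero(r['pixels'].astype(np.uint8)));print(r['score'],ray(c,cv2.boxPoints(q),.008).round(4))
E
```

```text
[0.5343 0.17   0.2502] [[-0.3587, 0.9335, -0.0005], [0.9335, 0.3587, 0.0006], [0.0008, -0.0003, -1.0]] [-22.8  23.1   3.9  96.   -1.8  61.    2.7]
0.83 [[0.4539 0.1052 0.008 ]
 [0.5069 0.2425 0.008 ]
 [0.6099 0.2084 0.008 ]
 [0.564  0.0581 0.008 ]]
```

View pics/w1.png

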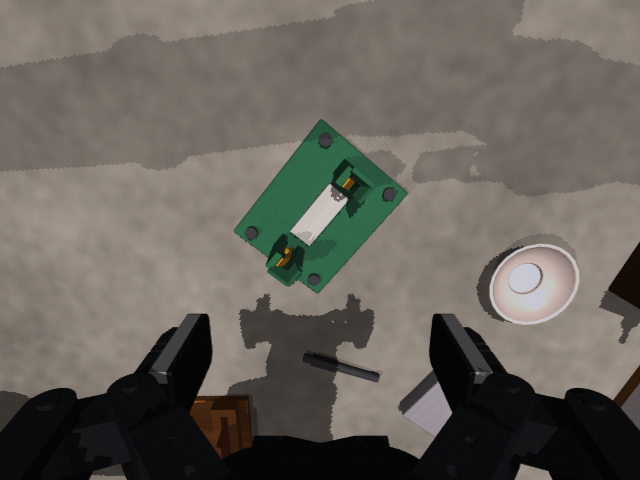

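The bracket base corners show at about (322,120), (408,192), (318,293), (234,232), with the bright bed in the middle and brass leaves at (350,183) and (285,256). I'll fit the pose with these and overlay it.

```bash
cat >> h.py <<'E'
from scipy.optimize import least_squares
def world(p,L):
    a,b=np.cos(p[2]),np.sin(p[2]);L=np.atleast_2d(L)
    return np.c_[p[0]+a*L[:,0]-b*L[:,1],p[1]+b*L[:,0]+a*L[:,1],L[:,2]]
def fit(c,L,px,p0):
    r=least_squares(lambda p:(proj(c,world(p,L))-px).ravel(),p0);return r.x,np.sqrt((r.fun**2).mean())
E
python3 - <<'E'
from h import *
d=np.load('w1.npz');w=ctrl.snapshot('wrist');c=cam(w,dict(ee_pos=d['pos'],ee_rot=d['rot']))
im=w['pixels'];hsv=cv2.cvtColor(im,cv2.COLOR_BGR2HSV)
px=np.array([[322,120],[408,192],[318,293],[234,232]],np.float32)
g=cv2.cvtColor(im,cv2.COLOR_BGR2GRAY);px2=cv2.cornerSubPix(g,px.reshape(-1,1,2).copy(),(5,5),(-1,-1),(3,50,.01)).reshape(-1,2);print(px2)
R4=np.array([[-55,70,8],[55,70,8],[55,-70,8],[-55,-70,8]])/1000.
for k in range(2):
    L=np.roll(R4,-k,0); p,e=fit(c,L,px2,[.535,.16,np.radians(-18)]);print(k,p[:2].round(4),np.degrees(p[2]),e)
    if e<5: best=p
p=best
pts=[]
for s in (1,-1):
    for z in (8,68): pts+=[[0,s*39,z],[0,s*56,z],[4.5,s*50,z],[4.5,s*39,z]]
pts+=[[12,30,20],[12,-30,20],[-12,30,20],[-12,-30,20]]
big=cv2.resize(im,None,fx=4,fy=4,interpolation=cv2.INTER_CUBIC)
def mk(L,col):
    for u,v in proj(c,world(p,np.array(L)/1000.)): cv2.circle(big,(int(4*u+2),int(4*v+2)),3,col,-1)
mk(R4*1000,(255,0,255));
for s in (1,-1):
    mk([[0,s*39,68],[0,s*56,68]],(0,0,255)); mk([[4.5,s*50,68],[4.5,s*39,68]],(255,255,0))
mk([[x,y,22] for x in(12,-12) for y in (30,-30)],(0,255,255))
cv2.imwrite('pics/b1.png',cv2.resize(big[440:1200,900:1660],(760,600) if 0 else (600,600)))
np.save('brk.npy',p)
E
```

```text
[[321.02087 119.66739]
 [408.23108 194.80502]
 [317.22806 294.74994]
 [232.63742 232.2028 ]]
0 [0.5372 0.158 ] -18.429992006898203 0.5688644784738395
1 [0.5393 0.159 ] 71.18281085878814 14.939267783233218
```

View pics/b1.png

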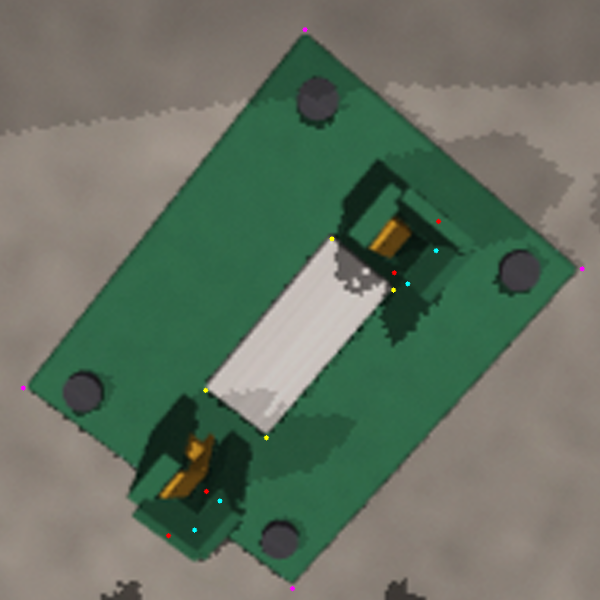

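The fit is consistent: overlaid corners and bed (about 22 mm up) match, and the brass lies on the bracket's -x side. Next I go over the rack.

Emit:
send_rows:
  rows:
    - [[0,0,0,-2.9,-1.8,0,1],[0,0,0,-2.9,-1.8,0,1],[0,0,0,-2.9,-1.8,0,1],[0,0,0,-2.9,-1.8,0,1],[0,0,0,-2.9,-1.8,0,1],[0,0,0,-2.9,-1.8,0,1],[0,0,0,-2.9,-1.8,0,1],[0,0,0,-2.9,-1.8,0,1],[0,0,0,-2.9,-1.8,0,1],[0,0,0,-2.9,-1.8,0,1],[0,0,0,0,0,0,1],[0,0,0,0,0,0,1],[0,0,0,0,0,0,1]]

```text
t: 3.85
ee_pos: [0.471, -0.1642, 0.2503]
ee_rot: [[-0.36, 0.933, 0.0], [0.933, 0.36, 0.001], [0.001, 0.001, -1.0]]
force: [-0.3, 0.7, -1.0]
grip_width: 0.0854
grasp_force: 0.0
```

```bash
python3 - <<'E'
from h import *
o=ctrl.get_obs();w=ctrl.snapshot('wrist');c=cam(w,o)
np.savez('w2.npz',pos=o['ee_pos'],rot=o['ee_rot'])
print(np.round(o['ee_pos'],4),np.round(o['ee_rot'],4).tolist(),np.round(o['joint_positions'],1))
a=np.radians(21)
R=np.array([[x,y,z] for x,y in((-62.5,60),(62.5,60),(62.5,-60),(-62.5,-60)) for z in (0,)])/1000.
print(proj(c,world([.5,-.157,a],R)).round())
for n in ('plate_mid','gauge'):
    print(n,[(r['score'],np.round(r['pixel'],1)) for r in ctrl.look_for(n,w)][:3])
m=ctrl.silhouettes('plate_mid',w)
if m: ys,xs=np.nonzero(m[0]['pixels']);print(m[0]['score'],xs.min(),xs.max(),ys.min(),ys.max())
cv2.imwrite('pics/w2.png',w['pixels'])
E
```

```text
[ 0.471  -0.1642  0.2503] [[-0.3603, 0.9328, 0.0002], [0.9328, 0.3603, 0.0009], [0.0007, 0.0005, -1.0]] [  9.1  17.9   9.9 104.7  -3.6  57.7  41.6]
[[286. 141.]
 [418. 142.]
 [408. 260.]
 [289. 260.]]
plate_mid [(0.61, array([316.9, 215.3]))]
gauge [(0.86, array([394.9, 212.7]))]
0.58 308 317 164 266
```

View pics/w2.png

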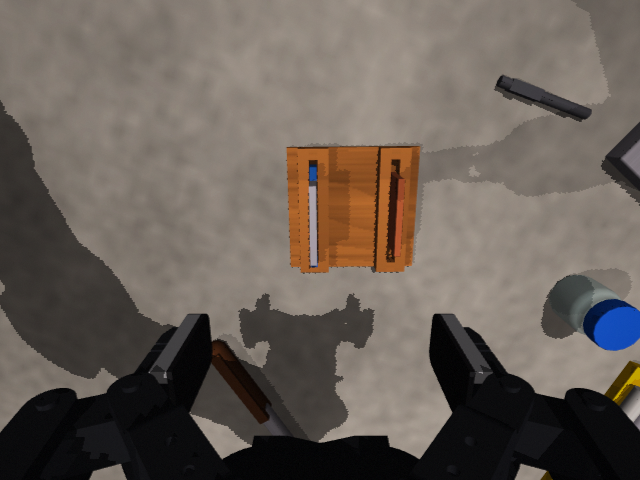

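The picture shows the plate's steel top edge at about column 314, rows 184–267, with a blue ear above it. The gauge is at column ~397, and the rack spans roughly (288,147)–(420,270). I'll measure the plate's top edge at z = 63 mm.

```bash
python3 - <<'E'
from h import *
im=cv2.imread('pics/w2.png').astype(int)
o=ctrl.get_obs();w=ctrl.snapshot('wrist');c=cam(w,o)
sub=im[140:280,295:335]; b,g,r=[sub[...,i] for i in range(3)]
steel=(abs(b-r)<40)&(g>110); blue=(b-r>60)
for n,m in(('steel',steel),('blue',blue)):
    m=cv2.morphologyEx(m.astype(np.uint8),cv2.MORPH_OPEN,np.ones((2,2)))
    ys,xs=np.nonzero(m);print(n,len(ys),xs.min()+295,xs.max()+295,ys.min()+140,ys.max()+140)
    for y in range(0,140,12):
        k=np.nonzero(m[y])[0]
        if len(k):print(y+140,k.min()+295,k.max()+295,end='; ')
    print()
    if n=='steel':
        lo=np.polyfit(ys,xs,1); y0,y1=ys.min(),ys.max()+1
        P=ray(c,[[295+np.polyval(lo,y0)+.5,140+y0],[295+np.polyval(lo,y1)+.5,140+y1]],.063)
        d=P[0]-P[1];mid=P.mean(0);print(P.round(4),'len',np.linalg.norm(d),'mid',mid.round(4),'ang',np.degrees(np.arctan2(d[1],d[0])))
        e=mid-o['ee_pos'];print('tool delta',(np.array(o['ee_rot']).T@e).round(4))
s=ctrl.snapshot('top');ct=cam(s)
print('in top cam',proj(ct,P),proj(ct,mid))
t=s['pixels'][290:330,365:425];cv2.imwrite('pics/t2.png',cv2.resize(t,None,fx=12,fy=12,interpolation=cv2.INTER_CUBIC))
E
```

```text
steel 1148 295 334 140 279
140 295 334; 188 310 316; 200 310 316; 212 310 317; 224 311 317; 236 311 317; 248 311 317; 260 311 317; 272 295 334; 
[[ 0.4443 -0.1086  0.063 ]
 [ 0.4873 -0.2206  0.063 ]] len 0.1199221494129607 mid [ 0.4658 -0.1646  0.063 ] ang 111.01267115135369
tool delta [ 0.0013 -0.0052  0.1872]
blue 100 310 317 168 181
176 311 317; 
in top cam [[371.90012445 320.14767241]
 [415.19482021 303.817976  ]] [[393.59484964 311.96495465]]
```

```bash
python3 - <<'E'
from h import *
im=cv2.imread('pics/w2.png')
for y in list(range(178,190))+list(range(258,274)): print(y,im[y,313].tolist(),end=' ')
o=ctrl.get_obs();w=ctrl.snapshot('wrist');c=cam(w,o)
for y0,y1 in((184,267),):
    P=ray(c,[[313.7,y0],[314.6,y1]],.063);d=P[0]-P[1];mid=P.mean(0)
    print('\nlen',np.linalg.norm(d),mid.round(4),np.degrees(np.arctan2(d[1],d[0])));print('tool delta',(np.array(o['ee_rot']).T@(mid-o['ee_pos'])).round(4))
E
```

```text
178 [149, 74, 28] 179 [126, 62, 23] 180 [122, 64, 33] 181 [65, 61, 64] 182 [65, 61, 65] 183 [65, 61, 66] 184 [65, 62, 67] 185 [73, 69, 73] 186 [147, 139, 147] 187 [170, 162, 171] 188 [170, 161, 171] 189 [170, 162, 171] 258 [162, 156, 164] 259 [163, 156, 165] 260 [162, 154, 164] 261 [162, 155, 164] 262 [162, 154, 163] 263 [161, 153, 162] 264 [160, 152, 161] 265 [136, 119, 118] 266 [70, 34, 18] 267 [48, 56, 77] 268 [41, 95, 167] 269 [41, 96, 168] 270 [42, 95, 166] 271 [39, 92, 160] 272 [60, 85, 120] 273 [130, 139, 150] 
len 0.07284628811055646 [ 0.4694 -0.1758  0.063 ] 111.45428072785712
tool delta [-0.0099 -0.0055  0.1873]
```

Top edge length comes out at 70 mm, as it must be. Approach and grip.

Emit:
send_rows:
  rows:
    - [[0,0,0,-1.0,-0.55,0,1],[0,0,0,0,0,3,1],[0,0,0,0,0,3,1],[0,0,0,0,0,3,1],[0,0,0,0,0,3,1],[0,0,0,0,0,3,1],[0,0,0,0,0,2,1],[0,0,0,0,0,1.5,1],[0,0,0,0,0,1,1],[0,0,0,0,0,0.6,1],[0,0,0,0,0,0,1],[0,0,0,0,0,0,1]]

```text
t: 5.2
ee_pos: [0.4693, -0.1774, 0.0497]
ee_rot: [[-0.359, 0.934, 0.0], [0.934, 0.359, -0.0], [-0.0, 0.0, -1.0]]
force: [-0.1, 1.2, 0.2]
grip_width: 0.0855
grasp_force: 0.0
```

Emit:
send_rows:
  rows:
    - [[0,0,0,0,0,0,0],[0,0,0,0,0,0,0],[0,0,0,0,0,0,0],[0,0,0,0,0,0,0],[0,0,0,0,0,0,0],[0,0,0,0,0,0,0],[0,0,0,0,0,0,0],[0,0,0,0,0,0,0],[0,0,0,0,0,0,0],[0,0,0,0,0,0,0],[0,0,0,0,0,0,0],[0,0,0,0,0,0,0]]

```text
t: 6.2
ee_pos: [0.4692, -0.177, 0.0495]
ee_rot: [[-0.359, 0.933, 0.0], [0.933, 0.359, -0.0], [-0.0, 0.0, -1.0]]
force: [-1.1, 0.0, 5.9]
grip_width: 0.0052
grasp_force: 58.9
```

Emit:
send_rows:
  rows:
    - [[0,0,0,0,0,-0.5,0],[0,0,0,0,0,-1,0],[0,0,0,0,0,-2,0],[0,0,0,0,0,-2.5,0],[0,0,0,0,0,-2.5,0],[0,0,0,0,0,-2.5,0],[0,0,0,0,0,-2.5,0],[0,0,0,0,0,-1.5,0],[0,0,0,0,0,0,0],[0,0,0,0,0,0,0]]

```text
t: 7.03
ee_pos: [0.4692, -0.177, 0.2001]
ee_rot: [[-0.359, 0.933, 0.002], [0.933, 0.359, -0.0], [-0.001, 0.001, -1.0]]
force: [-0.7, -0.1, -2.3]
grip_width: 0.0047
grasp_force: 58.6
```

```bash
python3 - <<'E'
from h import *
o=ctrl.get_obs();w=ctrl.snapshot('wrist');c=cam(w,o);cv2.imwrite('pics/w3.png',w['pixels'])
print(o['force'],o['grip_width'],o['ee_pos'])
cv2.imwrite('pics/w3c.png',cv2.resize(w['pixels'][220:480,180:460],None,fx=2,fy=2))
E
```

```text
[-0.70806771 -0.1159057  -2.28494046] 0.004712295505322838 [ 0.46918284 -0.17701986  0.20007654]
```

View pics/w3c.png

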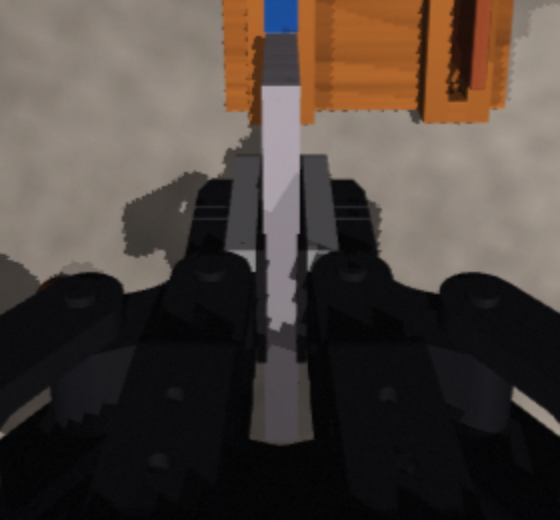

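The plate is held, width ~5 mm and weight ~2.3 N. Its top edge ends at rows ~263 and ~440 around column 320. I'll compute its offset in the hand and the move to the bracket.

```bash
python3 - <<'E'
from h import *
w=ctrl.snapshot('wrist');c=cam(w,dict(ee_pos=np.zeros(3),ee_rot=np.eye(3)))
print(ray(c,[[320.5,263],[320.5,440]],-.0135).round(4))
p=np.load('brk.npy');o=ctrl.get_obs();R=np.array(o['ee_rot'])
yaw=np.arctan2(R[1,1],R[0,1]);print('yaw',np.degrees(yaw),'turn tool z',yaw-p[2])
print('world delta',(p[:2]-o['ee_pos'][:2]).round(4), 'in tool',(R.T@np.r_[p[:2]-o['ee_pos'][:2],0]).round(4))
E
```

```text
[[ 0.0368 -0.0003 -0.0135]
 [-0.0322 -0.0003 -0.0135]]
yaw 21.031323051345424 turn tool z 0.6887298749331692
world delta [0.0688 0.3347] in tool [2.877e-01 1.844e-01 1.000e-04]
```

Emit:
send_rows:
  rows:
    - [[0,0,0,1.37,0.8,0,0],[0,0,0,2.74,1.59,0,0],[0,0,0,2.74,1.59,0,0],[0,0,0,2.74,1.59,0,0],[0,0,0,2.74,1.59,0,0],[0,0,0,2.74,1.59,0,0],[0,0,0,2.74,1.59,0,0],[0,0,0,2.74,1.59,0,0],[0,0,0,1.37,0.8,0,0],[0,0,0.0984,0,0,0,0],[0,0,0.0984,0,0,0,0],[0,0,0.0984,0,0,0,0],[0,0,0.0984,0,0,0,0],[0,0,0.0984,0,0,0,0],[0,0,0.0984,0,0,0,0],[0,0,0.0984,0,0,0,0],[0,0,0,0,0,0,0],[0,0,0,0,0,0,0],[0,0,0,0,0,0,0]]

```text
t: 8.72
ee_pos: [0.5089, 0.0732, 0.1985]
ee_rot: [[0.313, 0.95, -0.002], [0.95, -0.313, -0.001], [-0.001, -0.001, -1.0]]
force: [-0.4, 0.1, -1.8]
grip_width: 0.005
grasp_force: 58.6
```

```bash
python3 - <<'E'
from h import *
o=ctrl.get_obs();w=ctrl.snapshot('wrist');c=cam(w,o)
p=np.load('brk.npy')
R4=np.array([[-55,70,8],[55,70,8],[55,-70,8],[-55,-70,8]])/1000.
print(o['ee_pos'].round(4) if hasattr(o['ee_pos'],'round') else o['ee_pos'],np.round(o['ee_rot'],3).tolist(),proj(c,world(p,R4)).round(1))
im=w['pixels'].copy()
for u,v in proj(c,world(p,R4)): cv2.circle(im,(int(u),int(v)),2,(255,0,255),-1)
cv2.imwrite('pics/w4.png',w['pixels']);cv2.imwrite('pics/w4m.png',im)
np.savez('w4.npz',pos=o['ee_pos'],rot=o['ee_rot'])
E
```

```text
[0.5089 0.0732 0.1985] [[0.313, 0.95, -0.002], [0.95, -0.313, -0.001], [-0.001, -0.001, -1.0]] [[243.6  -3. ]
 [398.   -2.5]
 [386.6 191.9]
 [253.8 191.5]]
```

View pics/w4m.png

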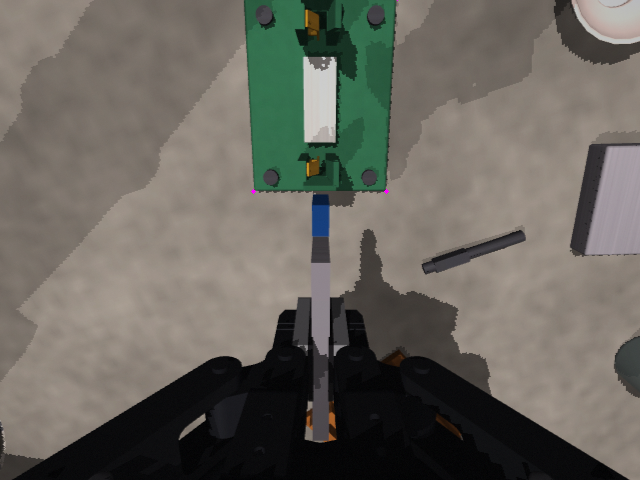

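The bracket sits at the top of the picture, with its lower corners at (254,191) and (387,191); the first fit's marks fall on them. The blue ear is at (320,215), in line with the slots. I'll refine from the base edges in this same yaw.

```bash
python3 - <<'E'
from h import *
im=cv2.imread('pics/w4.png');d=np.load('w4.npz');w=ctrl.snapshot('wrist');c=cam(w,dict(ee_pos=d['pos'],ee_rot=d['rot']))
h=cv2.cvtColor(im,cv2.COLOR_BGR2HSV);m=(h[...,0]>65)&(h[...,0]<95)&(h[...,1]>90)
e=[(r,*np.nonzero(m[r,230:410])[0][[0,-1]]+np.array([230,231])) for r in range(60,150,10)];e=np.array([list(map(float,q)) for q in e])
Lw=ray(c,np.c_[e[:,1],e[:,0]+.5],.008);Rw=ray(c,np.c_[e[:,2],e[:,0]+.5],.0045)
print(e[::4], 'width',np.linalg.norm(Lw-Rw,axis=1).mean())
bot=[np.nonzero(m[150:200,x])[0][-1]+151 for x in list(range(262,300,6))+list(range(345,382,6))];print(bot)
B=ray(c,[[320,np.median(bot)]],.008)[0]
for k,S in(('L',Lw),('R',Rw)):
    f=S[-1]-S[0];print(k,np.degrees(np.arctan2(-f[1],-f[0])).round(2))
p=np.load('brk.npy');a=p[2];x=np.array([np.cos(a),np.sin(a),0]);y=np.array([-x[1],x[0],0])
P0=np.r_[p[:2],0]
print('x centre off',((Lw-P0)@x).mean(),((Rw-P0)@x).mean(),'y bottom',(B-P0)@y)
R=d['rot'];t=R.T@np.r_[P0[:2]-d['pos'][:2],0]
print('fit origin in tool',t,'yaw tool',np.degrees(np.arctan2(R[1,1],R[0,1])),np.degrees(a))
# plate in hand
for rows in (270,290): print(rows,np.where(im[rows,300:340,1]>110)[0]+300)
ct=cam(w,dict(ee_pos=np.zeros(3),ee_rot=np.eye(3)))
# bed
g=im[90:135,280:360].min(2)>170
print('bed cols',[(r+90,*(np.nonzero(g[r])[0][[0,-1]]+280)) for r in (5,20,35)])
for zb in (.012,.022,.032): print(zb,((ray(c,[[304,95.5],[337,95.5],[304,125.5],[337.5,125.5]],zb)-P0)@x).round(4))
E
```

```text
[[ 60. 247. 392.]
 [100. 250. 390.]
 [140. 252. 388.]] width 0.10877140816036529
[np.int64(190), np.int64(191), np.int64(190), np.int64(190), np.int64(191), np.int64(191), np.int64(191), np.int64(191), np.int64(191), np.int64(191), np.int64(191), np.int64(191), np.int64(191), np.int64(191)]
L 72.22
R 72.0
x centre off -0.05451386908443659 0.05420004783011596 y bottom -0.06938818888180392
fit origin in tool [ 8.94163433e-02  3.45853611e-04 -8.67097076e-05] yaw tool -18.25330442508766 -18.429992006898203
270 [300 301 302 303 304 305 306 307 308 309 310 311 312 313 314 315 316 317
 318 319 320 321 322 323 324 325 326 327 328 329 330 331 332 333 334 335
 336 337 338 339]
290 [300 301 302 303 304 305 306 307 308 309 310 311 312 313 314 315 316 317
 318 319 320 321 322 323 324 325 326 327 328 329 330 331 332 333 334 335
 336 337 338 339]
bed cols [(95, np.int64(304), np.int64(335)), (110, np.int64(304), np.int64(335)), (125, np.int64(304), np.int64(334))]
0.012 [-0.0125  0.0125 -0.0127  0.0132]
0.022 [-0.0121  0.0121 -0.0123  0.0128]
0.032 [-0.0117  0.0117 -0.0119  0.0124]
```

Both fits agree to within 0.6 mm. I move over the slots and down to just above the mouth.

Emit:
send_rows:
  rows:
    - [[0,0,0,1.0,0.13,0,0],[0,0,0,1.97,0,0,0],[0,0,0,1.9,0,0,0],[0,0,0,1.9,0,0,0],[0,0,0,1.0,0,0,0],[0,0,0,1.0,0,0,0],[0,0,0,0,0,0,0],[0,0,0,0,0,1,0],[0,0,0,0,0,2,0],[0,0,0,0,0,2,0],[0,0,0,0,0,2,0],[0,0,0,0,0,1.4,0],[0,0,0,0,0,0.8,0],[0,0,0,0,0,0,0],[0,0,0,0,0,0,0]]

```text
t: 10.07
ee_pos: [0.5382, 0.1551, 0.1072]
ee_rot: [[0.317, 0.948, -0.001], [0.948, -0.317, -0.001], [-0.001, -0.0, -1.0]]
force: [0.1, 0.6, -0.7]
grip_width: 0.0051
grasp_force: 58.6
```

```bash
python3 - <<'E'
from h import *
o=ctrl.get_obs();w=ctrl.snapshot('side');c=cam(w);p=np.load('brk.npy')
print(o['ee_pos'],np.round(o['force'],2))
a=proj(c,world(p,[[0,0,.05]]))[0].astype(int);print(a)
im=w['pixels'][a[1]-55:a[1]+35,a[0]-60:a[0]+60];cv2.imwrite('pics/s5.png',cv2.resize(im,None,fx=6,fy=6,interpolation=cv2.INTER_CUBIC))
E
```

```text
[0.53818502 0.15512298 0.10719981] [ 0.15  0.59 -0.69]
[248 250]
```

View pics/s5.png

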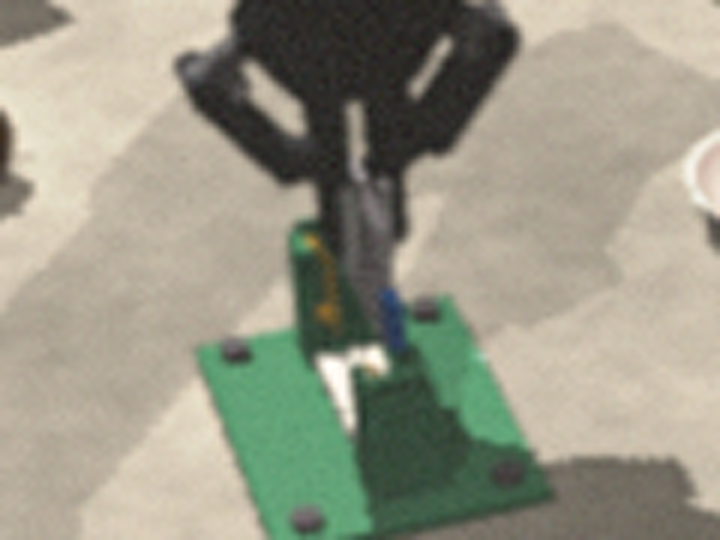

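The near ear (397,320) hangs just above the post's top. I descend slowly, watching the force.

Emit:
send_rows:
  rows:
    - [[0,0,0,0,0,0.15,0],[0,0,0,0,0,0.15,0],[0,0,0,0,0,0.15,0],[0,0,0,0,0,0.15,0],[0,0,0,0,0,0.15,0],[0,0,0,0,0,0.15,0],[0,0,0,0,0,0,0]]

```text
t: 10.7
ee_pos: [0.538, 0.156, 0.098]
ee_rot: [[0.316, 0.949, -0.0], [0.949, -0.316, -0.0], [-0.0, -0.0, -1.0]]
force: [0.3, -0.6, -2.0]
grip_width: 0.005
grasp_force: 58.6
```

Emit:
send_rows:
  rows:
    - [[0,0,0,0,0,0.1,0],[0,0,0,0,0,0.1,0],[0,0,0,0,0,0.1,0],[0,0,0,0,0,0.1,0],[0,0,0,0,0,0,0]]

```text
t: 11.12
ee_pos: [0.5381, 0.156, 0.094]
ee_rot: [[0.316, 0.949, -0.0], [0.949, -0.316, -0.0], [-0.0, -0.0, -1.0]]
force: [0.8, -0.1, -1.6]
grip_width: 0.0051
grasp_force: 58.6
```

Emit:
send_rows:
  rows:
    - [[0,0,0,0,0,0.1,0],[0,0,0,0,0,0.1,0],[0,0,0,0,0,0.1,0],[0,0,0,0,0,0.1,0],[0,0,0,0,0,0,0]]

```text
t: 11.53
ee_pos: [0.5377, 0.1564, 0.0911]
ee_rot: [[0.316, 0.949, -0.001], [0.949, -0.316, 0.001], [0.001, -0.001, -1.0]]
force: [-4.5, 0.8, 10.3]
grip_width: 0.0053
grasp_force: 60.8
```

Leaf contact, with a sideways push of about -4.5 N towards -x. I ease 0.5 mm that way and continue.

Emit:
send_rows:
  rows:
    - [[0,0,0,0,-0.05,0,0],[0,0,0,0,0,0.1,0],[0,0,0,0,0,0.1,0],[0,0,0,0,0,0,0]]

```text
t: 11.87
ee_pos: [0.5372, 0.1565, 0.0882]
ee_rot: [[0.316, 0.949, -0.001], [0.949, -0.316, 0.0], [0.0, -0.001, -1.0]]
force: [-3.6, 1.6, 3.8]
grip_width: 0.0051
grasp_force: 59.6
```

Emit:
send_rows:
  rows:
    - [[0,0,0,0,0,0.1,0],[0,0,0,0,0,0.1,0],[0,0,0,0,0,0,0]]

```text
t: 12.12
ee_pos: [0.5372, 0.1566, 0.0864]
ee_rot: [[0.316, 0.949, -0.001], [0.949, -0.316, 0.0], [0.0, -0.001, -1.0]]
force: [-3.8, 2.2, 5.6]
grip_width: 0.0053
grasp_force: 60.0
```

```bash
python3 - <<'E'
from h import *
p=np.load('brk.npy');w=ctrl.snapshot('wrist')
im=cv2.imread('pics/w4.png').astype(int)
d=np.load('w4.npz');c4=cam(w,dict(ee_pos=d['pos'],ee_rot=d['rot']))
d=np.load('w1.npz');c1=cam(w,dict(ee_pos=d['pos'],ee_rot=d['rot']))
print([ (r,im[r,312].min()) for r in list(range(52,62))+list(range(138,148))])
q1=(np.array([[332,238],[393,288],[206,390],[267,437]])*760/600+[900,440])/4
L=lambda z:np.array([[-.012,.03,z],[.012,.03,z],[-.012,-.03,z],[.012,-.03,z]])
for nm,c,q in(('w1',c1,q1),):
    r=least_squares(lambda v:(proj(c,world(np.r_[p[:2]+v[1:3],p[2]],L(v[0])))-q).ravel(),[.022,0,0]);print(nm,r.x,np.abs(r.fun).max())
    r=least_squares(lambda v:(proj(c,world(p,L(v[0])))-q).ravel(),[.022]);print(nm,r.x)
for z in (.012,.017,.022,.027,.032):
    P=proj(c4,world(p,L(z)));print(z,P.round(1).tolist())
E
```

```text
[(52, np.int64(22)), (53, np.int64(16)), (54, np.int64(16)), (55, np.int64(14)), (56, np.int64(27)), (57, np.int64(94)), (58, np.int64(94)), (59, np.int64(96)), (60, np.int64(94)), (61, np.int64(95)), (138, np.int64(187)), (139, np.int64(186)), (140, np.int64(163)), (141, np.int64(159)), (142, np.int64(86)), (143, np.int64(14)), (144, np.int64(15)), (145, np.int64(18)), (146, np.int64(23)), (147, np.int64(40))]
w1 [0.02153549 0.00126218 0.00032612] 0.3560452528808469
w1 [0.02201023]
0.012 [[304.3, 58.1], [336.9, 58.3], [305.1, 142.2], [335.6, 142.3]]
0.017 [[304.0, 57.2], [337.2, 57.3], [304.8, 142.7], [335.9, 142.8]]
0.022 [[303.7, 56.2], [337.5, 56.3], [304.6, 143.1], [336.1, 143.2]]
0.027 [[303.4, 55.1], [337.8, 55.2], [304.3, 143.6], [336.4, 143.7]]
0.032 [[303.1, 54.0], [338.1, 54.1], [304.0, 144.1], [336.7, 144.2]]
```

Emit:
send_rows:
  rows:
    - [[0,0,0,0,-0.03,0.1,0],[0,0,0,0,0,0.1,0],[0,0,0,0,0,0.1,0],[0,0,0,0,0,0,0]]

```text
t: 12.5
ee_pos: [0.5372, 0.1567, 0.0834]
ee_rot: [[0.316, 0.949, -0.0], [0.949, -0.316, 0.0], [0.0, -0.001, -1.0]]
force: [-3.3, 1.8, 5.0]
grip_width: 0.0053
grasp_force: 59.8
```

Emit:
send_rows:
  rows:
    - [[0,0,0,0,0,0.1,0],[0,0,0,0,0,0.1,0],[0,0,0,0,0,0.1,0],[0,0,0,0,0,0,0]]

```text
t: 12.83
ee_pos: [0.5372, 0.1567, 0.0804]
ee_rot: [[0.316, 0.949, -0.0], [0.949, -0.316, 0.0], [0.0, -0.001, -1.0]]
force: [-3.2, 2.4, 4.9]
grip_width: 0.0054
grasp_force: 59.9
```

The camera puts the bed at roughly 18–22 mm and the foot is now at ~39 mm. Drag is steady at ~5 N.

Emit:
send_rows:
  rows:
    - [[0,0,0,0,0,0.1,0],[0,0,0,0,0,0.1,0],[0,0,0,0,0,0.1,0],[0,0,0,0,0,0.1,0],[0,0,0,0,0,0,0]]

```text
t: 13.25
ee_pos: [0.5372, 0.1568, 0.0764]
ee_rot: [[0.316, 0.949, -0.0], [0.949, -0.316, 0.001], [0.0, -0.001, -1.0]]
force: [-3.9, 1.5, 5.2]
grip_width: 0.0053
grasp_force: 59.9
```

Emit:
send_rows:
  rows:
    - [[0,0,0,0,0,0.1,0],[0,0,0,0,0,0.1,0],[0,0,0,0,0,0.1,0],[0,0,0,0,0,0,0]]

```text
t: 13.58
ee_pos: [0.5372, 0.1568, 0.0734]
ee_rot: [[0.316, 0.949, -0.0], [0.949, -0.316, 0.001], [0.0, -0.001, -1.0]]
force: [-3.5, 1.3, 6.4]
grip_width: 0.005
grasp_force: 59.9
```

Foot at ~32 mm. I take 1 mm steps, stopping for a look at each few.

Emit:
send_rows:
  rows:
    - [[0,0,0,0,0,0.05,0],[0,0,0,0,0,0.05,0],[0,0,0,0,0,0.05,0],[0,0,0,0,0,0.05,0],[0,0,0,0,0,0,0]]

```text
t: 14.0
ee_pos: [0.5372, 0.1568, 0.0715]
ee_rot: [[0.316, 0.949, -0.0], [0.949, -0.316, 0.001], [0.0, -0.001, -1.0]]
force: [-5.3, 1.9, 7.0]
grip_width: 0.0053
grasp_force: 60.0
```

Emit:
send_rows:
  rows:
    - [[0,0,0,0,0,0.05,0],[0,0,0,0,0,0.05,0],[0,0,0,0,0,0,0]]

```text
t: 14.25
ee_pos: [0.5372, 0.1568, 0.0705]
ee_rot: [[0.316, 0.949, -0.0], [0.949, -0.316, 0.001], [0.0, -0.001, -1.0]]
force: [-4.4, 2.6, 6.2]
grip_width: 0.0054
grasp_force: 60.1
```

Emit:
send_rows:
  rows:
    - [[0,0,0,0,0,0.05,0],[0,0,0,0,0,0.05,0],[0,0,0,0,0,0,0]]

```text
t: 14.5
ee_pos: [0.5372, 0.1568, 0.0695]
ee_rot: [[0.316, 0.949, -0.0], [0.949, -0.316, 0.001], [0.0, -0.001, -1.0]]
force: [-5.2, 0.9, 6.9]
grip_width: 0.0053
grasp_force: 60.1
```

Emit:
send_rows:
  rows:
    - [[0,0,0,0,0,0.05,0],[0,0,0,0,0,0.05,0],[0,0,0,0,0,0,0]]

```text
t: 14.75
ee_pos: [0.5372, 0.1568, 0.0685]
ee_rot: [[0.316, 0.949, -0.0], [0.949, -0.316, 0.001], [0.0, -0.001, -1.0]]
force: [-4.8, 1.5, 7.2]
grip_width: 0.0052
grasp_force: 60.1
```

Emit:
send_rows:
  rows:
    - [[0,0,0,0,0,0.05,0],[0,0,0,0,0,0.05,0],[0,0,0,0,0,0,0]]

```text
t: 15.0
ee_pos: [0.5372, 0.1568, 0.0675]
ee_rot: [[0.316, 0.949, -0.0], [0.949, -0.316, 0.001], [0.0, -0.001, -1.0]]
force: [-3.6, 0.9, 6.4]
grip_width: 0.0051
grasp_force: 60.1
```

Emit:
send_rows:
  rows:
    - [[0,0,0,0,0,0.05,0],[0,0,0,0,0,0.05,0],[0,0,0,0,0,0,0]]

```text
t: 15.25
ee_pos: [0.5372, 0.1568, 0.0665]
ee_rot: [[0.316, 0.949, -0.0], [0.949, -0.316, 0.001], [0.0, -0.001, -1.0]]
force: [-4.6, 1.2, 6.7]
grip_width: 0.005
grasp_force: 60.1
```

Emit:
send_rows:
  rows:
    - [[0,0,0,0,0,0.05,0],[0,0,0,0,0,0.05,0],[0,0,0,0,0,0,0]]

```text
t: 15.5
ee_pos: [0.5372, 0.1568, 0.0655]
ee_rot: [[0.316, 0.949, -0.0], [0.949, -0.316, 0.001], [0.0, -0.001, -1.0]]
force: [-4.3, 1.6, 6.8]
grip_width: 0.0049
grasp_force: 60.1
```

Emit:
send_rows:
  rows:
    - [[0,0,0,0,0,0.05,0],[0,0,0,0,0,0.05,0],[0,0,0,0,0,0,0]]

```text
t: 15.75
ee_pos: [0.5372, 0.1568, 0.0645]
ee_rot: [[0.316, 0.949, -0.0], [0.949, -0.316, 0.001], [0.0, -0.001, -1.0]]
force: [-4.3, 1.8, 6.8]
grip_width: 0.005
grasp_force: 60.1
```

Emit:
send_rows:
  rows:
    - [[0,0,0,0,0,0.04,0],[0,0,0,0,0,0.04,0],[0,0,0,0,0,0,0]]

```text
t: 16.0
ee_pos: [0.5372, 0.1568, 0.0637]
ee_rot: [[0.316, 0.949, -0.0], [0.949, -0.316, 0.001], [0.0, -0.001, -1.0]]
force: [-4.9, 1.4, 6.9]
grip_width: 0.0048
grasp_force: 60.1
```

Emit:
send_rows:
  rows:
    - [[0,0,0,0,0,0.04,0],[0,0,0,0,0,0.04,0],[0,0,0,0,0,0,0]]

```text
t: 16.25
ee_pos: [0.5372, 0.1568, 0.0629]
ee_rot: [[0.316, 0.949, -0.0], [0.949, -0.316, 0.001], [0.0, -0.001, -1.0]]
force: [-4.9, 1.7, 6.7]
grip_width: 0.0047
grasp_force: 60.1
```

Emit:
send_rows:
  rows:
    - [[0,0,0,0,0,0.04,0],[0,0,0,0,0,0.04,0],[0,0,0,0,0,0,0]]

```text
t: 16.5
ee_pos: [0.5372, 0.1568, 0.0621]
ee_rot: [[0.316, 0.949, -0.0], [0.949, -0.316, 0.001], [0.0, -0.001, -1.0]]
force: [-4.5, 1.9, 6.4]
grip_width: 0.0046
grasp_force: 60.1
```

Emit:
send_rows:
  rows:
    - [[0,0,0,0,0,0.04,0],[0,0,0,0,0,0.04,0],[0,0,0,0,0,0,0]]

```text
t: 16.75
ee_pos: [0.5372, 0.1568, 0.0614]
ee_rot: [[0.316, 0.949, -0.0], [0.949, -0.316, 0.001], [0.0, -0.001, -1.0]]
force: [-4.6, 0.9, 7.5]
grip_width: 0.0051
grasp_force: 60.1
```

Emit:
send_rows:
  rows:
    - [[0,0,0,0,0,0.04,0],[0,0,0,0,0,0,0],[0,0,0,0,0,0,0]]

```text
t: 17.0
ee_pos: [0.5372, 0.1568, 0.061]
ee_rot: [[0.316, 0.949, -0.0], [0.949, -0.316, 0.001], [0.0, -0.001, -1.0]]
force: [-3.9, 1.8, 7.4]
grip_width: 0.0048
grasp_force: 60.1
```

Emit:
send_rows:
  rows:
    - [[0,0,0,0,0,0.04,0],[0,0,0,0,0,0.04,0],[0,0,0,0,0,0,0]]

```text
t: 17.25
ee_pos: [0.5372, 0.1568, 0.0604]
ee_rot: [[0.316, 0.949, -0.0], [0.949, -0.316, 0.001], [0.001, -0.001, -1.0]]
force: [-4.3, 1.8, 8.9]
grip_width: 0.0052
grasp_force: 60.4
```

Emit:
send_rows:
  rows:
    - [[0,0,0,0,0,0.03,0],[0,0,0,0,0,0,0],[0,0,0,0,0,0,0]]

```text
t: 17.5
ee_pos: [0.5372, 0.1568, 0.0603]
ee_rot: [[0.316, 0.949, -0.0], [0.949, -0.316, 0.001], [0.001, -0.0, -1.0]]
force: [-5.3, 1.4, 12.5]
grip_width: 0.0051
grasp_force: 61.0
```

A steep rise (7 → 12.5 N) with hardly any travel, where the camera expected the bed. One small confirming step.

Emit:
send_rows:
  rows:
    - [[0,0,0,0,0,0.03,0],[0,0,0,0,0,0,0]]

```text
t: 17.67
ee_pos: [0.5372, 0.1568, 0.0603]
ee_rot: [[0.316, 0.949, -0.0], [0.949, -0.316, 0.001], [0.001, -0.0, -1.0]]
force: [-6.7, 1.1, 15.7]
grip_width: 0.0049
grasp_force: 61.5
```

The bed is felt. I ease the push, open and withdraw.

Emit:
send_rows:
  rows:
    - [[0,0,0,0,0,-0.04,0],[0,0,0,0,0,0,1],[0,0,0,0,0,0,1],[0,0,0,0,0,0,1],[0,0,0,0,0,0,1],[0,0,0,0,0,0,1],[0,0,0,0,0,0,1],[0,0,0,0,0,0,1],[0,0,0,0,0,0,1]]

```text
t: 18.42
ee_pos: [0.5375, 0.1563, 0.0596]
ee_rot: [[0.316, 0.949, -0.0], [0.949, -0.316, -0.0], [-0.0, -0.0, -1.0]]
force: [-0.0, -0.3, -0.5]
grip_width: 0.0852
grasp_force: 0.0
```

Emit:
send_rows:
  rows:
    - [[0,0,0,0,0,-0.5,1],[0,0,0,0,0,-1,1],[0,0,0,0,0,-2,1],[0,0,0,0,0,-3,1],[0,0,0,0,0,-3,1],[0,0,0,0,0,-3,1],[0,0,0,-1.5,0,-1,1],[0,0,0,-2,0,0,1],[0,0,0,-2,0,0,1],[0,0,0,-1.5,0,0,1],[0,0,0,0,0,0,1],[0,0,0,0,0,0,1],[0,0,0,0,0,0,1]]

```text
t: 19.5
ee_pos: [0.5155, 0.0905, 0.1947]
ee_rot: [[0.316, 0.949, 0.0], [0.949, -0.316, 0.001], [0.001, -0.0, -1.0]]
force: [-0.8, 0.9, 0.4]
grip_width: 0.0856
grasp_force: 0.0
```

```bash
python3 - <<'E'
from h import *
o=ctrl.get_obs();w=ctrl.snapshot('wrist');c=cam(w,o);p=np.load('brk.npy')
im=w['pixels'].copy();f=.0188
P=world(p,np.array([[x,y,f+.055] for x in(-1.5,4.5) for y in(-.035e3,35)])/[1000,1000,1])
uv=proj(c,P);print(o['ee_pos'],uv.round(1))
wp=cv2.resize(im[:300,180:460],None,fx=2,fy=2,interpolation=cv2.INTER_CUBIC)
for u,v in uv: cv2.circle(wp,(int(2*(u-180)),int(2*v)),2,(0,0,255),-1)
s=ctrl.snapshot('side')['pixels'];a=(250,255);s=cv2.resize(s[a[1]-50:a[1]+50,a[0]-50:a[0]+50],(600,600),interpolation=cv2.INTER_CUBIC)
out=np.hstack([wp,s]);cv2.imwrite('pics/fin.png',cv2.resize(out,None,fx=.68,fy=.68));print(out.shape)
E
```

```text
[0.51547711 0.09053725 0.19471337] [[316.3 187.3]
 [315.9  68.2]
 [325.6 187.3]
 [326.2  68.2]]
(600, 1160, 3)
```

View pics/fin.png

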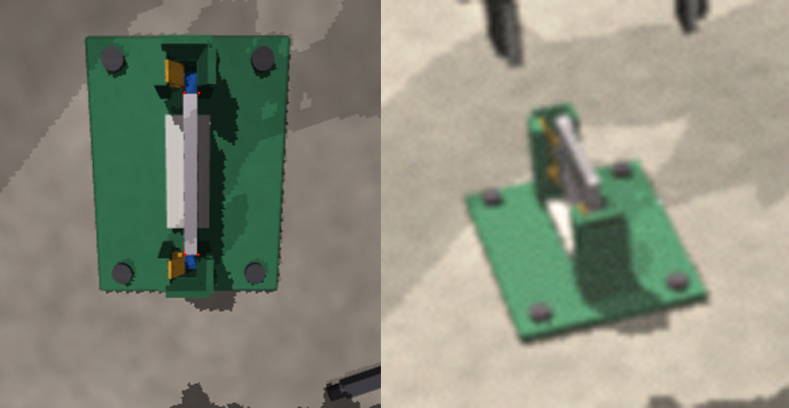

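The plate stands in both slots with its top-edge ends on the marks predicted for the felt height, and the fingers are clear. Handing in.

```bash
python3 -c "
from plant import ctrl
print(ctrl.finish_job())"
```

```text
the job is handed in; nothing more can be done
None
```

The draw plate is in both bracket slots, resting on the bed and released. The bed was felt at about 19 mm with a peak wrist force of 15.7 N, and the job was handed in at about 19.5 s; the hand-in returned no verdict.

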